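# Close the clamp board and tuck the straightedge under its leaf

### The job

The pattern card is loaded on the clamp board: first fold the hinged leaf fully down onto it. Then pick up the straightedge by its rib, slide its wide front edge in under the lip of the closed leaf as far as it will go, over its whole length and without lifting the leaf. Finish while still holding the straightedge there, pressed firmly flat on the board, as if ready for the cut, and leave the mug, flask and weight alone.

Things in the scene. Friction and masses are not known exactly. Their poses are not given: they have to be found in the camera images.
- board: Fixed clamp board: plywood deck 270 (x) x 320 (y) x 18 mm with black cutting mat and brown pattern card flush on top. Origin: centre of its underside, on the table; deck top 18 mm above it. x points from the open half (deck x = -135 to -15 mm) to the hinge, y along the lip, z up. With the leaf closed its lip is at x = -15 mm, its underside at z = 26 mm, its top at z = 32 mm.
- leaf (a joint): Hinge angle (rad) of the plywood leaf, 130 mm from hinge to lip, 300 mm long, 6 mm thick: 0 = closed, positive = raised. Axis along the board's y at board x = 115, z = 26 mm (level with the leaf's underside). The stiff hinge lets it stay where it is put; it folds down with under 1 N at the lip, and 2 N upwards at the lip lifts it.
- slot (a point): Fixed point on the deck top in the middle of the slot's mouth, straight below the lip of the closed leaf; axes as the board's. The slot is 8 mm high, 300 mm long, and 20 mm deep in x: there a batten under the leaf stops what is pushed in.
- leaf_lip (a point): Middle of the leaf's free edge, the lip, half-way through its thickness (moves with the leaf).
- straightedge: Loose aluminium straightedge, 0.2 to 0.4 kg, flat on the table: blade 90 (x) x 220 (y) x 4 mm, on it an upright rib along y, 12 mm wide, 160 mm long, its top 34 mm above the underside. Origin on the underside below the rib's middle. x points from the rib to the wide front edge, 65 mm from the rib's centre line (rear edge 25 mm). Tucked, its x points as the board's x.
- rib (a point): Middle of the straightedge's rib, 19 mm above the underside of the blade: the place to grip, fingers closing across the 12 mm. Axes as the straightedge's.
- edge_left (a point): Corner of the straightedge's front edge at its +y end, half-way through the 4 mm blade: 65, +110, 2 mm from its origin.
- edge_right (a point): Corner of the straightedge's front edge at its -y end, half-way through the 4 mm blade: 65, -110, 2 mm from its origin.
- mug: White mug, 80 mm wide, 95 mm high, a bystander. Origin under its centre.
- flask: Steel flask, 72 mm wide, 200 mm high, a bystander. Origin under its centre.
- weight: Dark round pattern weight, 68 mm wide, 50 mm high, a bystander. Origin under its centre.

How it is judged (in metres and radians):
On the way, in this order (a step that is already met when the one before it is completed fails the run):
1. the leaf is folded fully down (value of joint leaf below 0.03 rad), for 0.2 s.
2. the straightedge's front edge is tucked under the lip, the leaf still down (x of each of edge_left, edge_right in the frame of board above -0.003 m and z of each of edge_left, edge_right in the frame of board below 0.0225 m and y of edge_left in the frame of board between -0.152 and 0.152 m and y of edge_right in the frame of board between -0.152 and 0.152 m and value of joint leaf below 0.035 rad), for 0.2 s.
At the end, for the whole second after the job is handed in: Both front corners at least 12 mm behind the lip (slot 20 mm deep), between the leaf's ends and within 2.5 mm of the height of lying flat; blade tilt under 0.03 rad; leaf under 0.035 rad; fingers still holding it at rest, pressed on the board with over 6 N in all (its weight is 2 to 4 N) (all of step 2 and angle between straightedge's own z axis and vertical below 0.03 rad and contact force between straightedge and board above 6 N and contact force between the fingers and straightedge above 1.5 N and linear speed of straightedge below 0.01 m/s); the arm keeps its last pose, push and grip.
It fails at once if the leaf is raised (over 0.06 rad, 8 mm at the lip) while the straightedge's front edge is beneath it ((x of edge_left in the frame of board between -0.012 and 0.12 m and y of edge_left in the frame of board between -0.15 and 0.15 m and z of edge_left in the frame of board below 0.05 m and value of joint leaf above 0.06 rad) or (x of edge_right in the frame of board between -0.012 and 0.12 m and y of edge_right in the frame of board between -0.15 and 0.15 m and z of edge_right in the frame of board below 0.05 m and value of joint leaf above 0.06 rad)).
It fails at once if a bystander (mug, flask or weight) is moved by more than 30 mm or tipped over (distance of any of mug, flask, weight from where it was at the start of the episode above 0.03 m or angle between any of mug, flask, weight's own z axis and vertical above 0.5 rad).
It also fails if it takes over 58 s, if anything falls off the work surface, if the arm or the gripper's body presses on something with over 40 N, if the wrist force passes 120 N, or if a joint passes its speed limit or range.

### The arm

A 7-joint arm with a two-finger parallel gripper is mounted at the origin on the work surface. World frame = base frame: x ahead of the robot, y to its left, z up, the work surface at z = 0. Lengths are in m, angles in degrees, forces in N, time in s.
With the tool pointing down it reaches from about 0.425 to 0.875 m from the base axis. Payload 4.7 kg.
Tool frame: the origin (TCP) lies between the finger pads; the fingertips stand env.finger_overhang ahead of it and the grasp point (between the pads) lies 5 mm behind it (env.finger_overhang is the distance from the TCP to the fingertips, in m); z points along the fingers, y is the line along which they close (so a half turn about z gives the same grasp; the last joint's range is limited). The gripper opens to 87 mm and grips with 3 to 60 N. Pads are 19 mm wide; open, the fingers measure 117 mm over their backs; the gripper's body (75 mm by 190 mm) begins 51 mm behind the grasp point.
Start: joints at [74.719, 18.392, -4.016, 83.108, 1.295, 78.541, -3.26], TCP at [0.18, -0.625, 0.237] pointing down, gripper open.
Joint ranges: [-163.93, 163.93], [-17.29, 119.83], [-79.2, 71.16], [3.27, 140.29], [-89.18, 269.18], [5.43, 117.66], [-154.24, 154.24]. Speed limits (degrees/s): [147.25, 147.25, 180, 180, 180, 180, 180].

### API

Orientations are given as [roll, pitch, yaw] about the fixed x, y, z axes, in that order (R = Rz(yaw) Ry(pitch) Rx(roll)).
In Python, from cell import telemetry, eyes, env, models gives the robot as it stands. The module is installed in compiled form; this text tells all that it offers.
- The arm moves only by the tool drive_tool, never from a script. Its arguments are lists of equal length, an entry for each row: "angular": the turn, a rotation vector about the tool's x, y, z in rad, a list of three; "delta_pos": the shift along the tool's x, y, z in cm, a list of three; "gripper": the finger opening in cm, from 0 to 8.7. A call has 1 to 20 rows; each row shifts and turns the commanded pose from where the row before left it, along the tool's axes as they then stand; what a row does not reach is not made up. A row lasts 1/10 s, in which the tool goes at most 50 mm and 8.59 degrees, less where a joint would pass 70% of its speed; a pose out of reach is approached as far as the arm can. A call with a gripper value outside its range is refused whole. The fingers move at their own pace and stop on an object; "squeeze" is the grip in N (left out, the last holds). Time passes only in rows, so rows that do not move let the fingers close. It gives the time, the measured TCP pose, the force, the opening and the grip force at its end, in the units of the state.
- telemetry.get_obs(): the state, without advancing time (a new reading comes with each control period).
- eyes.read_camera(name): name is "scene" or "top" or "wrist"; returns a dict with "pixels" (420x560x3 uint8, red, green, blue), "mtx" (3x3 intrinsics, pixels), "origin" and "orientation" of the camera in the world. Camera axes: x right, y down, z forward; pixel columns grow to the right and rows downward; lengths in m; the calibration is good to about 2 mm. A picture is of the moment at which its call begins. There is no depth.
- env.sign_off(): hands the job in; it is judged then, once.
Trained networks look in a picture, given as the dict that the camera call returned (one of the last four; its "shot" number tells which), for a name from the list of things; names that differ only in an ending like _2 or _b are one class to them, and where a whole thing is asked for, a point or a joint stands for the part that bears it (a point fixed in the world has none). Each returns a list of dicts, best first, with "p" (0 to 1); they miss things now and then, are a little off and sometimes report something else, mostly with a low value. They report only what shows in the picture. A call takes as long as a camera call.
- models.search_frame(picture, target): "centre" ([column, row] in pixels, amid what is visible of it).
- models.cut_out(picture, target): "pixels" (420x560 bool, what is visible of it) and "centre" ([column, row] in pixels, amid what is visible of it).
The state is a dict: "time_s": time; "qpos": joint angles; "joint_velocities": joint speeds; "effort": joint torques, N m; "tool_pos": TCP position; "tool_rot": TCP orientation; "force": force on the tool from outside, world axes, zero at the start; "wrist_torque": the same for the moment, N m; "grip_width": finger opening in m; "grasp_force": force on a finger pad.
Only numpy, scipy, OpenCV 4.12 (cv2) and the standard library are available. Lean on these libraries where they do the work, as an engineer would, in place of code of your own. Each camera call takes 0.05 s, during which the arm holds its last target. There are 200 camera calls.

## Working session

There is one attempt and no reset: what is moved stays moved. The work goes in short steps, Python scripts to look and compute and a tool call to move; the robot and the scene stay as the last step left them, time stands still between calls to the robot, and variables do not carry over. Pictures are saved under pics/ and viewed, at most 10 in all, crops included, and the job is handed in when it is done.

Besides the shell and the picture viewer there is one more tool, called after "Emit:" as a command line: name --argument value ..., lists and objects as JSON in quotes. drive_tool: Moves the arm, as the interface text tells. Its arguments: {"type":"object","properties":{"angular":{"type":"array","items":{"type":"array","items":{"type":"number"}}},"delta_pos":{"type":"array","items":{"type":"array","items":{"type":"number"}}},"gripper":{"type":"array","items":{"type":"number"}},"squeeze":{"type":"number"}},"required":["angular","delta_pos","gripper"]}

```bash
mkdir -p pics; ls; python3 - <<'E'
from cell import telemetry, eyes, env, models
import cv2,numpy as np
o=telemetry.get_obs()
print({k:np.round(v,3).tolist() for k,v in o.items()}, env.finger_overhang)
ims=[]
for n in["scene","top"]:
    p=eyes.read_camera(n);ims.append(p["pixels"])
    print(n,np.round(p["mtx"],1).tolist(),np.round(p["origin"],3),np.round(p["orientation"],3).tolist(),p["shot"])
    for t in["board","leaf","straightedge","rib","edge_left","edge_right","leaf_lip","slot","mug","flask","weight"]:
        try:
            r=models.search_frame(p,t); print(t,[(np.round(d["centre"]).tolist(),round(d["p"],2)) for d in r[:2]])
        except Exception as e: print(t,e)
    cv2.imwrite(f"pics/{n}0.png",p["pixels"][...,::-1])
E
```

```text
pics
{'time_s': 0.0, 'qpos': [74.719, 18.439, -4.018, 83.174, 1.295, 78.54, -3.26], 'joint_velocities': [-0.089, 0.038, 0.092, -0.016, 0.037, 0.104, -0.044], 'effort': [0.001, -49.128, -0.403, -31.252, -0.064, 0.044, 0.0], 'tool_pos': [0.18, -0.624, 0.235], 'tool_rot': [-179.892, 0.005, 16.093], 'force': [-0.306, -0.249, -0.289], 'wrist_torque': [-0.014, 0.0, -0.032], 'grasp_force': 0.0, 'grip_width': 0.087} 0.014
scene [[395.9, 0.0, 281.0], [0.0, 395.9, 209.0], [0.0, 0.0, 1.0]] [ 1.295 -0.003  0.981] [-143.242, 0.094, 91.574] 1
board [([237.0, 206.0], 0.59)]
leaf [([233.0, 207.0], 0.69)]
straightedge [([345.0, 224.0], 0.69)]
rib [([346.0, 224.0], 0.78)]
edge_left [([339.0, 223.0], 0.68), ([236.0, 206.0], 0.19)]
edge_right [([344.0, 221.0], 0.56)]
leaf_lip [([235.0, 210.0], 0.81)]
slot [([237.0, 208.0], 0.79)]
mug [([111.0, 179.0], 0.71)]
flask [([456.0, 192.0], 0.86), ([113.0, 182.0], 0.74)]
weight [([274.0, 279.0], 0.7)]
top [[397.8, 0.0, 280.9], [0.0, 397.8, 202.6], [0.0, 0.0, 1.0]] [ 0.372 -0.031  1.433] [-169.789, 1.412, -90.468] 2
board [([328.0, 222.0], 0.96)]
leaf []
straightedge [([236.0, 210.0], 0.72)]
rib [([237.0, 208.0], 0.76)]
edge_left [([234.0, 211.0], 0.82)]
edge_right [([235.0, 210.0], 0.7)]
leaf_lip [([324.0, 203.0], 0.55), ([329.0, 224.0], 0.4)]
slot [([328.0, 226.0], 0.76)]
mug []
flask [([141.0, 224.0], 0.59)]
weight []
```

View pics/scene0.png

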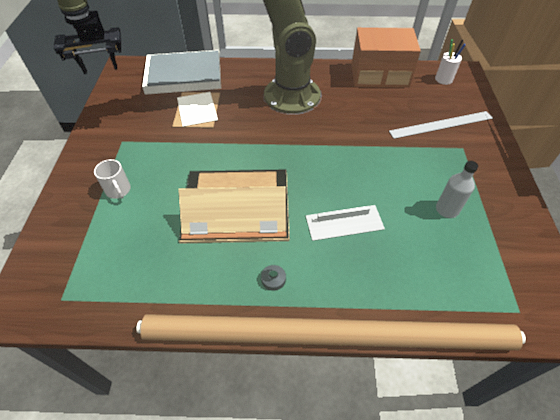

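View pics/top0.png

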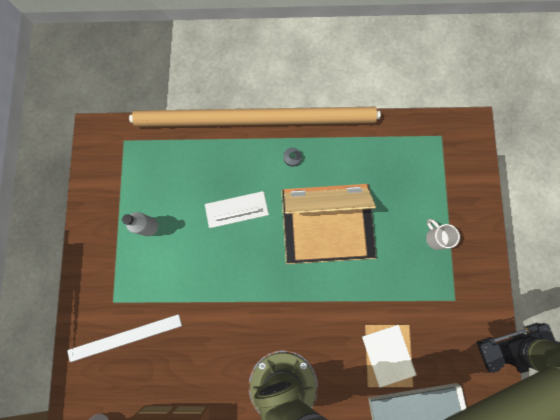

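The scene picture shows the mug at (111,180), flask at (456,192), weight at (274,278), board and raised leaf at (235,207), and straightedge at (345,222). In the top picture the hinge is on the far side (row 190), the lip edge is near row 212 and the straightedge is at (236,210) with its rib on the robot's side.

```bash
cat > h.py <<'E'
from cell import telemetry, eyes, env, models
import cv2,numpy as np
from scipy.spatial.transform import Rotation as R
def ray(p,uv):
    Rm=R.from_euler("xyz",p["orientation"],degrees=True).as_matrix()
    d=Rm@np.linalg.inv(p["mtx"])@np.array([uv[0],uv[1],1.0]); return np.array(p["origin"]),d
def onz(p,uv,z):
    o,d=ray(p,uv); return o+d*(z-o[2])/d[2]
def tri(obs):
    A=np.zeros((3,3));b=np.zeros(3)
    for p,uv in obs:
        o,d=ray(p,uv);d=d/np.linalg.norm(d);M=np.eye(3)-np.outer(d,d);A+=M;b+=M@o
    return np.linalg.solve(A,b)
def proj(p,X):
    Rm=R.from_euler("xyz",p["orientation"],degrees=True).as_matrix()
    c=Rm.T@(np.array(X)-p["origin"]); v=p["mtx"]@c; return v[:2]/v[2]
E
python3 - <<'E'
from h import *
P={n:eyes.read_camera(n) for n in["scene","top"]}
a=P["top"]["pixels"][175:270,195:385];b=P["scene"]["pixels"][160:250,170:390]
a=cv2.resize(a,None,fx=3,fy=3,interpolation=2);b=cv2.resize(b,None,fx=3,fy=3,interpolation=2)
c=np.zeros((555,660,3),np.uint8);c[:285,:570]=a;c[285:,:]=b
cv2.imwrite("pics/z1.png",c[...,::-1])
for n in P:
    for t,z in(("straightedge",.004),("rib",.034),("board",.018),("leaf",.018)):
        for d in models.cut_out(P[n],t)[:1]:
            m=d["pixels"].astype(np.uint8); pts=cv2.findNonZero(m)
            bx=cv2.boxPoints(cv2.minAreaRect(pts)); print(n,t,round(d["p"],2),m.sum(),np.round(bx).tolist(),[np.round(onz(P[n],q,z)[:2],3).tolist() for q in bx])
for t in("mug","flask","weight"): print(t,[(np.round(onz(P["scene"],d["centre"],.04),3).tolist(),round(d["p"],2)) for d in models.search_frame(P["scene"],t)])
E
```

```text
scene straightedge 0.68 1818 [[305.0, 215.0], [379.0, 204.0], [383.0, 231.0], [309.0, 241.0]] [[0.586, 0.049], [0.54, 0.279], [0.637, 0.278], [0.68, 0.059]]
scene rib 0.98 1818 [[305.0, 215.0], [379.0, 204.0], [383.0, 230.0], [309.0, 241.0]] [[0.61, 0.048], [0.562, 0.271], [0.654, 0.271], [0.698, 0.058]]
scene board 0.59 7738 [[178.0, 170.0], [287.0, 169.0], [288.0, 242.0], [179.0, 243.0]] [[0.425, -0.367], [0.409, -0.008], [0.693, -0.0], [0.706, -0.313]]
scene leaf 0.34 1359 [[431.0, 210.0], [462.0, 155.0], [485.0, 168.0], [454.0, 223.0]] [[0.569, 0.429], [0.333, 0.58], [0.391, 0.641], [0.615, 0.488]]
top straightedge 0.93 1407 [[204.0, 205.0], [263.0, 191.0], [268.0, 215.0], [209.0, 228.0]] [[0.626, 0.285], [0.674, 0.068], [0.586, 0.049], [0.539, 0.263]]
top rib 0.6 1389 [[204.0, 204.0], [263.0, 191.0], [267.0, 214.0], [209.0, 227.0]] [[0.625, 0.279], [0.668, 0.067], [0.583, 0.049], [0.54, 0.259]]
top board 0.72 6810 [[279.0, 189.0], [372.0, 182.0], [378.0, 258.0], [285.0, 265.0]] [[0.679, 0.006], [0.699, -0.332], [0.425, -0.337], [0.404, -0.011]]
top leaf 0.95 1801 [[284.0, 192.0], [373.0, 187.0], [374.0, 209.0], [285.0, 213.0]] [[0.669, -0.009], [0.681, -0.333], [0.602, -0.333], [0.589, -0.012]]
mug [([0.493, -0.565, 0.04], 0.57)]
flask [([0.524, 0.503, 0.04], 0.67)]
weight [([0.824, -0.039, 0.04], 0.72)]
```

View pics/z1.png

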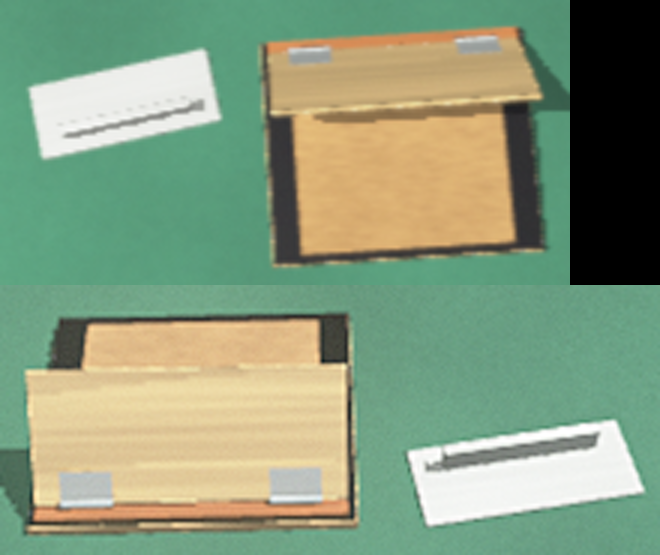

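The zoom shows the board corners, the lip ends and the straightedge corners clearly, with the rib on the robot's side. I'll fit poses to them.

```bash
python3 - <<'E'
from h import *
from scipy.optimize import least_squares
T=eyes.read_camera("top");S=eyes.read_camera("scene")
t=lambda u,v:(u/3+195,v/3+175)
s=lambda u,v:(u/3+170,(v-285)/3+160)
L=[tri([(T,t(273,113)),(S,s(350,366))]),tri([(T,t(541,97)),(S,s(27,370))])]
print("lip ends",np.round(L,4).tolist())
bt=[t(265,43),t(520,28),t(544,247),t(274,264)]
bm=np.array([[135,160],[135,-160],[-135,-160],[-135,160]])/1e3
bs={3:s(350,314),2:s(58,318)}
st=[t(28,87),t(205,49),t(221,120),t(42,158)];ss=[s(643,492),s(428,526),s(408,451),s(616,420)]
sm=np.array([[65,110],[65,-110],[-25,-110],[-25,110]])/1e3
for i in range(4): print("se corner",np.round(tri([(T,st[i]),(S,ss[i])]),4))
def fit(m,obs,z0):
    def X(q,i): 
        c,n=np.cos(q[2]),np.sin(q[2]);return [q[0]+c*m[i][0]-n*m[i][1],q[1]+n*m[i][0]+c*m[i][1],z0]
    f=lambda q:np.concatenate([proj(p,X(q,i))-uv for p,i,uv in obs])
    r=least_squares(f,[.6,0,0]);print(np.round(r.x,4),np.degrees(r.x[2]).round(2),np.round(r.fun,1));return r.x
b=fit(bm,[(T,i,bt[i]) for i in range(4)]+[(S,i,bs[i]) for i in bs],.018)
e=fit(sm,[(T,i,st[i]) for i in range(4)]+[(S,i,ss[i]) for i in range(4)],.004)
c,n=np.cos(b[2]),np.sin(b[2])
for l in L+[sum(L)/2]:
    d=l[:2]-b[:2];x=c*d[0]+n*d[1];y=-n*d[0]+c*d[1]
    print("lip in board",np.round([x,y,l[2]],4),"angle",np.degrees(np.arctan2(l[2]-.026,.115-x)).round(1),"len",np.hypot(l[2]-.026,.115-x))
E
```

```text
lip ends [[0.5748, -0.013, 0.121], [0.5887, -0.3131, 0.1226]]
se corner [0.6292 0.2839 0.001 ]
se corner [0.6741 0.0684 0.    ]
se corner [0.5855 0.0494 0.0013]
se corner [0.5415 0.2655 0.003 ]
[ 0.5531 -0.1665  0.0432] 2.47 [-2.  -1.1  1.1 -1.   0.1  0.9 -1.   0.1 -0.6 -0.7 -0.9 -0.8]
[0.5887 0.1628 0.2049] 11.74 [-0.3 -0.4 -0.6 -0.4 -0.9 -0.4 -0.5 -0.2  0.  -0.4 -0.7 -0.5 -0.6 -0.2
 -0.6 -0.1]
lip in board [0.0283 0.1523 0.121 ] angle 47.6 len 0.12866578780552218
lip in board [ 0.0292 -0.148   0.1226] angle 48.4 len 0.12918016975051788
lip in board [0.0287 0.0022 0.1218] angle 48.0 len 0.12892002806448477
```

Emit:
drive_tool --angular '[[0,0,-0.147],[0,0,-0.147],[0,0,-0.147],[0,0,-0.147],[0,0,-0.147],[0,0,-0.147],[0,0,-0.147],[0,0,-0.147],[0,0,-0.147],[0,0,0],[0,0,0],[0,0,0],[0,0,0],[0,0,0],[0,0,0],[0,0,0],[0,0,0],[0,0,0],[0,0,0],[0,0,0]]' --delta_pos '[[0,0,0],[0,0,0],[0,0,0],[0,0,0],[0,0,0],[0,0,0],[0,0,0],[0,0,0],[0,0,0],[3,3,0],[3,3,0],[3,3,0],[3,3,0],[3,3,0],[3,3,0],[3,3,0],[3,3,0],[3,3,0],[3,3,0],[3,3,0]]' --gripper '[0,0,0,0,0,0,0,0,0,0,0,0,0,0,0,0,0,0,0,0]' --squeeze 10

```text
time_s: 3.95
tool_pos: [0.5, -0.2826, 0.2369]
tool_rot: [180.0, 0.0, 91.9]
force: [-0.1, -0.8, -1.1]
grip_width: 0.0005
grasp_force: 0.0
```

Emit:
drive_tool --angular '[[0,0,0],[0,0,0],[0,0,0],[0,0,0],[0,0,0],[0,0,0],[0,0,0],[0,0,0],[0,0,0],[0,0,0],[0,0,0],[0,0,0],[0,0,0],[0,0,0],[0,0,0],[0,0,0],[0,0,0]]' --delta_pos '[[2.9,2.7,0],[2.9,2.7,0],[2.9,2.7,0],[2.8,2.6,0],[0,0,3],[0,0,3],[0,0,3],[0,0,1],[0,0,1],[0,0,1],[0,0,1],[0,0,1],[0,0,1],[0,0,1],[0,0,1],[0,0,0.5],[0,0,0.5]]' --gripper '[0,0,0,0,0,0,0,0,0,0,0,0,0,0,0,0,0]'

```text
time_s: 5.65
tool_pos: [0.6019, -0.1654, 0.0558]
tool_rot: [-180.0, -0.0, 91.9]
force: [0.2, 0.7, 1.5]
grip_width: 0.0007
grasp_force: 0.4
```

Emit:
drive_tool --angular '[[0,0,0],[0,0,0],[0,0,0],[0,0,0],[0,0,0]]' --delta_pos '[[0,0,0.5],[0,0,0.4],[0,0,0.2],[0,0,0.1],[0,0,0]]' --gripper '[0,0,0,0,0]'

```text
time_s: 6.15
tool_pos: [0.6021, -0.1654, 0.0464]
tool_rot: [-180.0, 0.1, 91.9]
force: [-5.2, 0.2, 11.2]
grip_width: 0.0003
grasp_force: 5.7
```

Emit:
drive_tool --angular '[[0,0,0],[0,0,0],[0,0,0],[0,0,0],[0,0,0],[0,0,0],[0,0,0],[0,0,0],[0,0,0],[0,0,0],[0,0,0],[0,0,-0.085],[0,0,-0.085],[0,0,0]]' --delta_pos '[[0,0,-2],[0,0,-4],[0,0,-4],[4,0,0],[4,0,0],[4,0,0],[4,0,0],[4,0,0],[4,0,0],[4,0,0],[4,-0.2,0],[0,0,0],[0,0,0],[0,0,0]]' --gripper '[3,3,3,3,3,3,3,3,3,3,3,3,3,3]'

```text
time_s: 7.55
tool_pos: [0.5896, 0.1549, 0.1445]
tool_rot: [180.0, -0.0, 101.7]
force: [-0.2, -0.5, 0.3]
grip_width: 0.0301
grasp_force: 0.0
```

```bash
python3 - <<'E'
from h import *
P={n:eyes.read_camera(n) for n in["wrist","scene","top"]}
print(np.round(telemetry.get_obs()["tool_pos"],4),P["wrist"]["origin"],P["wrist"]["orientation"])
a=P["top"]["pixels"][175:270,270:390];b=P["scene"]["pixels"][160:250,170:300]
a=cv2.resize(a,None,fx=2,fy=2,interpolation=2);b=cv2.resize(b,None,fx=2,fy=2,interpolation=2)
c=np.zeros((600,560,3),np.uint8);c[:420]=P["wrist"]["pixels"];c[420:600,:240]=a[:180];c[420:600,260:520]=b
cv2.imwrite("pics/z2.png",c[...,::-1])
for t in("rib","straightedge","edge_left","edge_right"): print(t,[(np.round(d["centre"]).tolist(),round(d["p"],2),np.round(onz(P["wrist"],d["centre"],.034),3).tolist()) for d in models.search_frame(P["wrist"],t)])
# predicted outlines from the fit
x,y,a=.5887,.1628,.2049
for m in([65,110,4],[65,-110,4],[-25,-110,4],[-25,110,4],[6,80,34],[6,-80,34],[-6,-80,34],[-6,80,34]):
    q=np.array(m)/1e3; X=[x+np.cos(a)*q[0]-np.sin(a)*q[1],y+np.sin(a)*q[0]+np.cos(a)*q[1],q[2]]
    print(m,np.round(proj(P["wrist"],X),0))
E
```

```text
[0.5898 0.154  0.1445] [0.57666627 0.22221087 0.29222226] [1.65400832e+02 8.42720725e-04 1.16482855e+01]
rib [([300.0, 165.0], 0.87, [0.597, 0.201, 0.034])]
straightedge [([299.0, 168.0], 0.94, [0.597, 0.198, 0.034])]
edge_left [([304.0, 166.0], 0.71, [0.601, 0.201, 0.034])]
edge_right [([298.0, 168.0], 0.83, [0.596, 0.199, 0.034])]
[65, 110, 4] [352.  80.]
[65, -110, 4] [341. 295.]
[-25, -110, 4] [259. 295.]
[-25, 110, 4] [254.  81.]
[6, 80, 34] [289. 112.]
[6, -80, 34] [288. 284.]
[-6, -80, 34] [276. 284.]
[-6, 80, 34] [274. 112.]
```

View pics/z2.png

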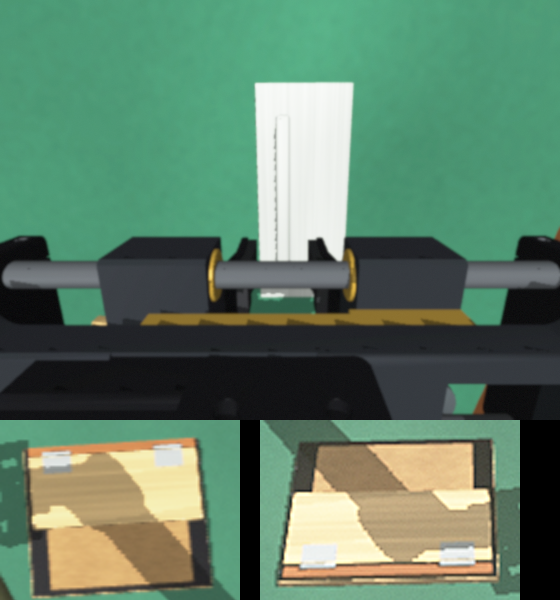

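The wrist picture shows the blade's far corners at (256,83) and (353,83) and the rib's end at (283,115). That is within 2 px of the fitted pose, and the insets show the leaf down.

Emit:
drive_tool --angular '[[0,0,0],[0,0,0],[0,0,0],[0,0,0],[0,0,0],[0,0,0],[0,0,0],[0,0,0],[0,0,0],[0,0,0],[0,0,0],[0,0,0],[0,0,0]]' --delta_pos '[[0.9,0.2,0],[0,0,3],[0,0,3],[0,0,3],[0,0,2],[0,0,1],[0,0,0.3],[0,0,0],[0,0,0],[0,0,0],[0,0,0],[0,0,0],[0,0,0]]' --gripper '[3,3,3,3,3,3,3,3,0,0,0,0,0]' --squeeze 40

```text
time_s: 9.2
tool_pos: [0.5899, 0.1636, 0.0223]
tool_rot: [180.0, 0.0, 101.6]
force: [-2.8, -1.9, 5.0]
grip_width: 0.0116
grasp_force: 40.0
```

Emit:
drive_tool --angular '[[0,0,0],[0,0,0],[0,0,0],[0,0,0.08],[0,0,0.08],[0,0,0],[0,0,0],[0,0,0],[0,0,0],[0,0,0],[0,0,0],[0,0,0],[0,0,0],[0,0,0],[0,0,0],[0,0,0],[0,0,0]]' --delta_pos '[[0,0,-1],[0,0,-2.5],[0,0,-2.5],[0,0,0],[0,0,0],[-1.6,-1.6,0],[-3.2,-1.5,0],[-3.2,-1.5,0],[-3.2,-1.5,0],[-3.2,-1.5,0],[-3.2,-1.5,0],[-3.2,-1.5,0],[-3.2,-1.5,0],[-3.2,-1.5,0],[-3.2,-1.5,0],[-2.4,0,0],[0,0,0]]' --gripper '[0,0,0,0,0,0,0,0,0,0,0,0,0,0,0,0,0]'

```text
time_s: 10.9
tool_pos: [0.4522, -0.175, 0.0817]
tool_rot: [180.0, 0.1, 92.1]
force: [0.1, 0.4, -2.1]
grip_width: 0.0115
grasp_force: 40.0
```

```bash
python3 - <<'E'
from h import *
P={n:eyes.read_camera(n) for n in["wrist","scene","top"]}
o=telemetry.get_obs();print({k:np.round(o[k],4).tolist() for k in("tool_pos","tool_rot","force","grip_width","qpos")})
a=P["top"]["pixels"][175:275,260:390];b=P["scene"]["pixels"][150:250,165:305]
a=cv2.resize(a,None,fx=3,fy=3,interpolation=2);b=cv2.resize(b,None,fx=3,fy=3,interpolation=2)
c=np.zeros((600,800,3),np.uint8);c[:300,:390]=a;c[:300,390:800]=b[:,:410]
c[300:,:400]=cv2.resize(P["wrist"]["pixels"],(400,300))
cv2.imwrite("pics/z3.png",c[...,::-1])
E
```

```text
{'tool_pos': [0.4531, -0.1696, 0.0815], 'tool_rot': [-179.9974, -0.0411, 92.5019], 'force': [0.162, 0.9359, -2.5938], 'grip_width': 0.0118, 'qpos': [49.3699, 8.5931, -33.8028, 115.3752, 5.6043, 57.6075, 15.3569]}
```

View pics/z3.png

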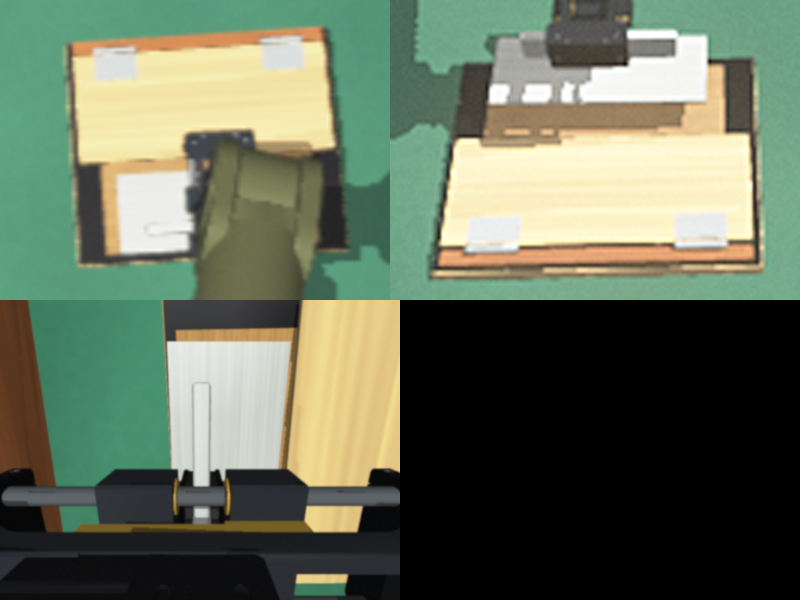

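The wrist view shows the blade held level, its front edge parallel to the lip with a small gap. I'll measure the lip and front edge as a check.

```bash
python3 - <<'E'
from h import *
P=eyes.read_camera("wrist");im=P["pixels"]
cv2.imwrite("pics/z4.png",cv2.resize(im[0:240,200:460],None,fx=2.5,fy=2.5,interpolation=2)[...,::-1])
b=np.array([.5531,-.1665]);c,n=np.cos(.0432),np.sin(.0432)
def W(x,y,z): return [b[0]+c*x-n*y,b[1]+n*x+c*y,z]
for y in(.05,.1,.15): print("lip pred",y,np.round(proj(P,W(-.015,y,.032)),1),"deckrear",np.round(proj(P,W(-.135,y,.018)),1))
t=np.array(telemetry.get_obs()["tool_pos"]);z=t[2]-.0223
for q in((.065,.11),(.065,.05),(-.025,.11),(-.025,.05)): print("blade",q,np.round(proj(P,[t[0]+c*q[0]-n*q[1],t[1]+n*q[0]+c*q[1],z+.004]),1))
E
```

```text
lip pred 0.05 [406.7 166.6] deckrear [232.3 164.7]
lip pred 0.1 [415.2  86.9] deckrear [229.1  90.4]
lip pred 0.15 [425.   -4.6] deckrear [225.5   5.9]
blade (0.065, 0.11) [405.9  52.9]
blade (0.065, 0.05) [394.7 169.4]
blade (-0.025, 0.11) [232.1  53. ]
blade (-0.025, 0.05) [236.7 169.4]
```

View pics/z4.png

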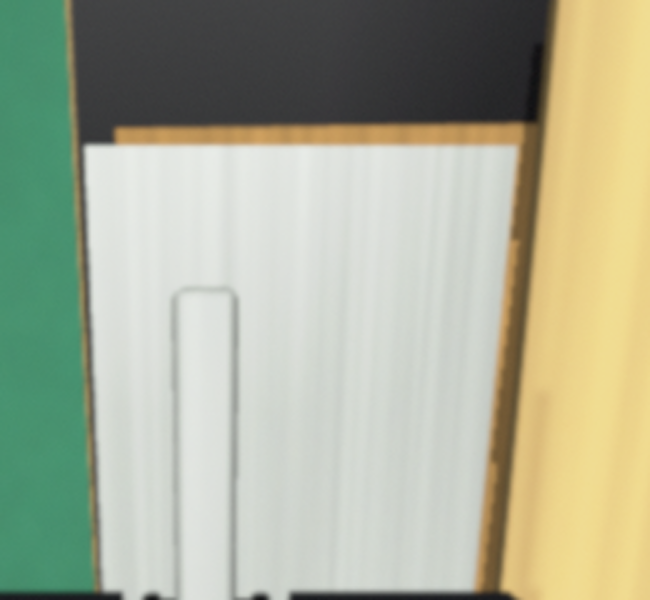

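The lip runs from crop pixel (552,0) to (500,590). The front edge is parallel to it, about 20 mm outside, and both lie within 2 mm of prediction. I'll lower it onto the deck.

Emit:
drive_tool --angular '[[0,0,0],[0,0,0],[0,0,0],[0,0,0],[0,0,0],[0,0,0],[0,0,0],[0,0,0]]' --delta_pos '[[0,0,1.2],[0,0,1.2],[0,0,1],[0,0,0.4],[0,0,0.2],[0,0,0.1],[0,0,0],[0,0,0]]' --gripper '[0,0,0,0,0,0,0,0]'

```text
time_s: 11.9
tool_pos: [0.4533, -0.1708, 0.0409]
tool_rot: [180.0, 0.0, 92.5]
force: [-0.3, 0.1, -2.4]
grip_width: 0.0117
grasp_force: 40.0
```

Emit:
drive_tool --angular '[[0,0,0],[0,0,0],[0,0,0]]' --delta_pos '[[0,0,0.05],[0,0,0.05],[0,0,0]]' --gripper '[0,0,0]'

```text
time_s: 12.2
tool_pos: [0.4533, -0.1708, 0.0402]
tool_rot: [180.0, 0.0, 92.5]
force: [-2.0, 0.5, 4.5]
grip_width: 0.0116
grasp_force: 40.0
```

Emit:
drive_tool --angular '[[0,0,0],[0,0,0],[0,0,0],[0,0,0],[0,0,0],[0,0,0],[0,0,0],[0,0,0],[0,0,0]]' --delta_pos '[[0,0.4,0],[0,0.4,0],[0,0.4,0],[0,0.4,0],[0,0.4,0],[0,0.4,0],[0,0.4,0],[0,0.4,0],[0,0,0]]' --gripper '[0,0,0,0,0,0,0,0,0]'

```text
time_s: 13.1
tool_pos: [0.4851, -0.1699, 0.0402]
tool_rot: [-180.0, 0.1, 92.4]
force: [-2.6, -0.9, 5.8]
grip_width: 0.0119
grasp_force: 40.0
```

```bash
python3 - <<'E'
from h import *
P={n:eyes.read_camera(n) for n in["wrist","scene"]}
im=cv2.resize(P["wrist"]["pixels"][0:240,200:460],None,fx=2,fy=2,interpolation=2)
b=cv2.resize(P["scene"]["pixels"][150:250,170:300],None,fx=2,fy=2,interpolation=2)
c=np.zeros((480,790,3),np.uint8);c[:,:520]=im;c[:200,525:785]=b
cv2.imwrite("pics/z5.png",c[...,::-1])
E
```

```text
(no output)
```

View pics/z5.png

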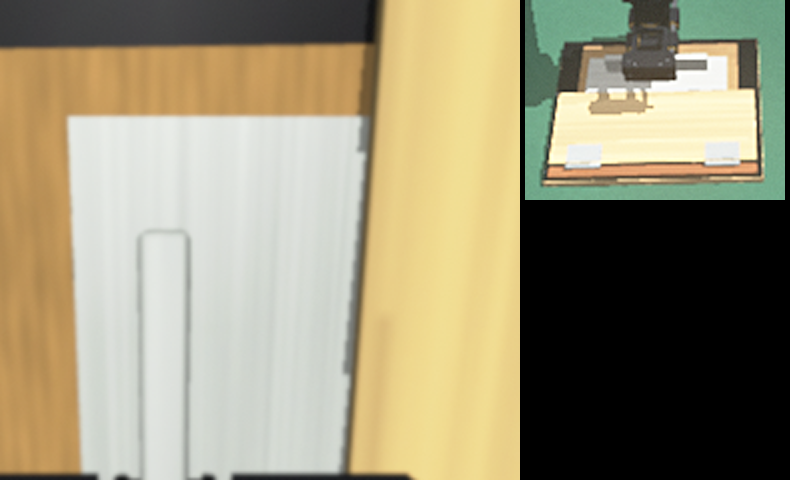

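The blade is under the lip along its visible length, with the lip at crop columns 350–375. The leaf is still down and the lateral force is low, so I'll creep on to the batten.

Emit:
drive_tool --angular '[[0,0,0],[0,0,0],[0,0,0],[0,0,0],[0,0,0],[0,0,0]]' --delta_pos '[[0,0.1,0],[0,0.1,0],[0,0.1,0],[0,0.1,0],[0,0.1,0],[0,0,0]]' --gripper '[0,0,0,0,0,0]'

```text
time_s: 13.8
tool_pos: [0.4891, -0.1698, 0.0402]
tool_rot: [-179.9, 0.1, 92.4]
force: [-5.7, -0.5, 7.9]
grip_width: 0.0117
grasp_force: 40.0
```

Emit:
drive_tool --angular '[[0,0,0],[0,0,0],[0,0,0],[0,0,0]]' --delta_pos '[[0,0.1,0],[0,0.1,0],[0,0,0],[0,0,0]]' --gripper '[0,0,0,0]'

```text
time_s: 14.2
tool_pos: [0.4911, -0.1697, 0.0402]
tool_rot: [-179.9, 0.1, 92.4]
force: [-6.6, -0.2, 7.9]
grip_width: 0.0116
grasp_force: 40.0
```

```bash
python3 - <<'E'
from h import *
o=telemetry.get_obs();print({k:np.round(o[k],4).tolist() for k in("tool_pos","tool_rot","force","wrist_torque")})
E
```

```text
{'tool_pos': [0.4911, -0.1697, 0.0402], 'tool_rot': [-179.8835, 0.069, 92.4284], 'force': [-6.6281, -0.2496, 7.9252], 'wrist_torque': [-0.0871, 1.0792, -0.0734]}
```

Emit:
drive_tool --angular '[[0,0,0],[0,0,0],[0,0,0],[0,0,0]]' --delta_pos '[[0,0.1,0],[0,0.1,0],[0,0,0],[0,0,0]]' --gripper '[0,0,0,0]'

```text
time_s: 14.6
tool_pos: [0.4922, -0.1697, 0.0402]
tool_rot: [-179.8, 0.1, 92.4]
force: [-8.7, -1.1, 10.5]
grip_width: 0.012
grasp_force: 40.0
```

Emit:
drive_tool --angular '[[0,0,0],[0,0,0],[0,0,0],[0,0,0]]' --delta_pos '[[0,0.1,0],[0,0.1,0],[0,0,0],[0,0,0]]' --gripper '[0,0,0,0]'

```text
time_s: 15.0
tool_pos: [0.4928, -0.17, 0.0402]
tool_rot: [-179.6, 0.1, 92.4]
force: [-13.3, -1.3, 14.2]
grip_width: 0.0118
grasp_force: 40.1
```

Emit:
drive_tool --angular '[[0,0,0],[0,0,0],[0,0,0],[0,0,0]]' --delta_pos '[[0,-0.1,0],[0,0,0.03],[0,0,0],[0,0,0]]' --gripper '[0,0,0,0]'

```text
time_s: 15.4
tool_pos: [0.4928, -0.1699, 0.0402]
tool_rot: [-179.7, 0.1, 92.4]
force: [-11.1, -1.6, 13.8]
grip_width: 0.0119
grasp_force: 40.0
```

```bash
python3 - <<'E'
from h import *
P={n:eyes.read_camera(n) for n in["wrist","scene","top"]}
o=telemetry.get_obs();print({k:np.round(o[k],4).tolist() for k in("tool_pos","tool_rot","force","wrist_torque","joint_velocities")})
im=cv2.resize(P["wrist"]["pixels"][0:240,200:460],None,fx=2,fy=2,interpolation=2)
b=cv2.resize(P["scene"]["pixels"][150:250,170:300],None,fx=2,fy=2,interpolation=2)
a=cv2.resize(P["top"]["pixels"][175:275,260:390],None,fx=2,fy=2,interpolation=2)
c=np.zeros((480,790,3),np.uint8);c[:,:520]=im;c[:200,525:785]=b;c[210:410,525:785]=a
cv2.imwrite("pics/z6.png",c[...,::-1])
t=np.array(o["tool_pos"]);b=np.array([.5531,-.1665]);d=np.radians(o["tool_rot"][2]-90);
for y in(.11,-.11):
    X=t[:2]+[np.cos(d)*.065-np.sin(d)*y,np.sin(d)*.065+np.cos(d)*y]-b;c_,n=np.cos(.0432),np.sin(.0432);print("corner in board",np.round([c_*X[0]+n*X[1],-n*X[0]+c_*X[1]],4))
E
```

```text
{'tool_pos': [0.4927, -0.1699, 0.0402], 'tool_rot': [-179.7053, 0.0957, 92.4375], 'force': [-10.2035, -0.8107, 14.5774], 'wrist_torque': [-0.0788, 1.9434, 0.1134], 'joint_velocities': [-0.02, -0.1894, 0.0116, 0.0191, -0.0371, -0.0331, -0.0809]}
corner in board [0.0046 0.1091]
corner in board [ 0.0045 -0.1109]
```

View pics/z6.png

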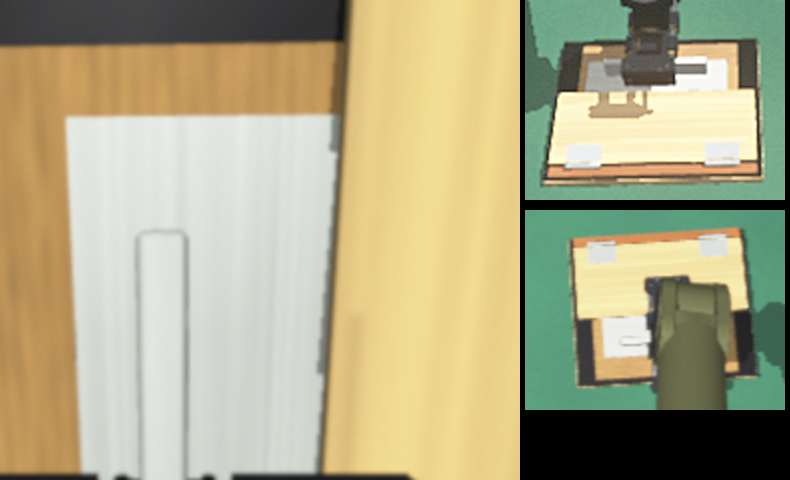

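The blade is tucked about 19.5 mm along its whole length, the leaf is down, and the blade is pressed with over 14 N and at rest. Handing in.

```bash
python3 -c "
from cell import env
print(env.sign_off())"
```

```text
the job is handed in; nothing more can be done
None
```

I folded the leaf down, slid the straightedge about 19.5 mm under the lip until it met resistance at the batten, and handed in still holding it flat and pressed with about 14 N; sign-off gave no verdict, so whether it passed is unconfirmed.

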